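Dock a sample-cup carrier and rock its latch over

ROBOT

A 7-joint arm with a two-finger parallel gripper is mounted at the origin on a cart in front of the work surface, level with it; the furniture and walls round the work are solid. World frame = base frame: x ahead of the robot, y to its left, z up, the work surface at z = 0. Lengths are in m, angles in rad, forces in N, time in s.
With the tool pointing down it reaches from about 0.4 to 0.85 m from the base axis. Payload 4.4 kg.
Tool frame: the origin (TCP) lies on the mounting face of the last link; the fingertips stand 199 mm ahead of it and the grasp point (between the pads) lies 180 mm ahead of it; z points along the fingers, y is the line along which they close (so a half turn about z gives the same grasp; the last joint's range is limited). The gripper opens to 94 mm and grips with 3 to 60 N. Pads are 16 mm wide; open, the fingers measure 119 mm over their backs; the gripper's body (75 mm by 177 mm) begins 78 mm behind the grasp point.
Start: joints at [-1.4, 0.628, 0.038, 1.517, -0.027, 0.996, -0.02], TCP at [0.152, 0.632, 0.405] pointing down, gripper open.
Joint ranges: [-3.06, 3.06], [-0.37, 2.12], [-1.25, 1.32], [0.18, 2.47], [-1.1, 4.24], [0.23, 1.98], [-2.94, 2.94]. Speed limits (rad/s): [2.57, 2.57, 3.14, 3.14, 3.14, 3.14, 3.14].

INTERFACE

Orientations are given as [roll, pitch, yaw] about the fixed x, y, z axes, in that order (R = Rz(yaw) Ry(pitch) Rx(roll)).
In Python, from cell import robot, vision, ticket gives the robot as it stands. The module is installed in compiled form; this text tells all that it offers.
- The arm moves only by the shell command python3 -m crank 'ROWS'. ROWS is JSON, a list of rows, each a list of 5 numbers: the opening, from 0 (shut) to 1 (fully open), then the shift along the tool's x, y, z in mm, then the turn about the tool's z in degrees. In form: [[hand, tx, ty, tz, turn], ...]. A call has 1 to 12 rows; each row is the pose to reach, as a shift and turn from the pose commanded when the call began, along the tool's axes at that moment; what a row does not reach only later rows make up. A row lasts 1/12 s, in which the tool goes at most 41.7 mm and 7.16 degrees, less where a joint would pass 70% of its speed; a pose out of reach is approached as far as the arm can. A call with a gripper value outside its range is refused whole. The fingers move at their own pace and stop on an object; the grip force is fixed at half the most. Time passes only in rows, so rows that repeat a pose let the fingers close. It gives the time, the measured TCP pose, the force, the opening and the grip force at its end, in the units of the state.
- robot.get_obs(): the state, without advancing time (a new reading comes with each control period).
- vision.camera(name): name is "side" or "top"; returns (picture, depth): 400x640x3 uint8, blue, green, red; 400x640 float32, m along the optical axis (not along the pixel's ray), 0 where there is no reading.
- vision.camera_info(name): a dict with "intrinsics" (3x3 intrinsics, pixels), "k1" (the pictures are not rectified: a ray, as slopes to the right and down, at radius r is drawn at 1 + k1 r^2 times it, then the intrinsics apply), "pose" (4x4, takes a point from camera to world coordinates). Camera axes: x right, y up, looking along -z (the intrinsics and any distortion apply to the point x, -y, -z); pixel columns grow to the right and rows downward; lengths in m; the calibration is good to about 2 mm. A picture is of the moment at which its call begins. camera_info takes no time and is no camera call.
- ticket.hand_in(): hands the job in; it is judged then, once.
The state is a dict: "t": time; "joints": joint angles; "qvel": joint speeds; "effort": joint torques, N m; "eef_pos": TCP position; "eef_rot": TCP orientation; "ft_force": force on the tool from outside, world axes, zero at the start; "wrist_torque": the same for the moment, N m; "width": finger opening in m; "grasp_force": force on a finger pad.
Only numpy, scipy, OpenCV 4.12 (cv2) and the standard library are available. Lean on these libraries where they do the work, as an engineer would, in place of code of your own. Each camera call takes 0.05 s, during which the arm holds its last target. There are 200 camera calls.

TASK

Slide the cup carrier along the dock's channel until it is fully home against the end stop, then push the raised end of the rocker latch down past its centre so that it snaps over and its tooth locks into the carrier's slot. Push gently: the stop and latch unit is only lightly clamped and must not be shoved along out of its setting, nor the rocker forced; keep the cup standing in its seat, and leave the things beside the dock where they are.

Things in the scene. Friction and masses are not known exactly. Their poses are not given: they have to be found in the camera images.
- dock: Fixed dock: base plate 116 mm wide, x = -150 to 170 mm, top 10 mm over the bench; two guide rails 20 mm high, inner faces 83 mm apart, x = -150 to 90 mm. Origin: underside, mid-width; x along the channel from its open end to the stop, z up. Steel latch unit at the far end: stop face at x = 90 mm, rocker pivot at x = 105 mm, z = 26.5 mm, BOTH together shifted by up to 14 mm either way, unmeasured; it slips if pushed with over 12 N.
- carrier: White cup carrier, loose, 0.36 to 0.6 kg, 150 x 80 x 18 mm, in the channel on the base plate, to be slid along the dock's +x. Origin: centre of its underside, 10 mm over the bench; x towards the stop, z up. Leading edge x = 75 mm, rear x = -75 mm. Slides with a few N of plain friction and stays where left; at the stop, to be found by feel, the resistance rises sharply; push no more than about 8 N above the sliding drag.
- push_tab (a point): Middle of the rear face of the carrier's push tab, 28 mm above the carrier's underside; x, z as the carrier's. The tab is 8 mm thick (carrier x = -75 to -67 mm) and 44 mm wide; its rear face is flat from the carrier's underside up to 38 mm above it.
- slot (a point): Centre of the catch slot, on the carrier's deck (carrier x = 41, z = 18 mm); x, z as the carrier's. The slot is 13.5 mm along x, 30 mm wide, and goes right through. With the carrier home it lies below the rocker's tooth and near pad. If the carrier is more than about 3 mm short of the stop, the tooth lands on the deck, blocks, and the rocker springs back.
- cup_seat (a point): Centre of the cup seat on the carrier's deck (carrier x = -22, z = 18 mm); the seat is a ring 68 mm wide outside, 8 mm high.
- cup: Clear open sample cup, 51 mm wide, 64 mm high, loose, standing in the carrier's seat. Origin: centre of its underside, z up. When the carrier is home, about 16 mm are free between the cup and the rocker's near pad.
- rocker (a joint): Angle (rad) of the spring-loaded seesaw latch: -0.28 released, near (open-end side) end and tooth up, as at the start; 0 centre; 0.28 latched, tooth down. Near end: flat pad 38 mm wide, 30 to 70 mm before the pivot; 50 mm before it the top is 75 mm over the bench when released, 59.5 at centre, 46 latched. Pressing there takes about 10 N, less towards the centre, then it snaps down by itself.
- dropper: Bystander: dropper bottle, 33 mm wide, 94 mm high, standing beside the dock. Origin: centre of the underside.
- spare_lid: Bystander: white cup lid, 50 mm wide, 10 mm high, lying beside the dock. Origin: centre of the underside.
- timer: Bystander: white bench timer, 32 x 68 x 62 mm, standing to the left of the dock. Origin: centre of the underside.
Things that resemble listed ones, but are neither listed nor needed, are in the scene too. Leave any red look-alike of the cup alone.

How it is judged:
On the way, in this order (a step that is already met when the one before it is completed fails the run):
1. the carrier has been slid up the channel into the latch unit while the rocker is still up (x of carrier in the frame of dock between -0.002 and 0.034 m and z of carrier in the frame of dock below 0.014 m and angle between carrier's own z axis and vertical below 0.06 rad and value of joint rocker below -0.15 rad), for 0.2 s.
2. the rocker has snapped over and is latched (x of carrier in the frame of dock between -0.002 and 0.034 m and z of carrier in the frame of dock below 0.014 m and angle between carrier's own z axis and vertical below 0.06 rad and value of joint rocker above 0.25 rad), for 0.2 s.
At the end, for the whole second after the job is handed in: Rocker latched (above 0.25 rad), tooth in the slot; carrier flat on the base plate (4 mm, 0.06 rad) and home at the stop (origin -2 to 34 mm along the dock's x, as the stop is set); cup upright (0.12 rad) in its seat, within 12 mm of its centre; all at rest (all of step 2 and angle between cup's own z axis and vertical below 0.12 rad and horizontal distance between cup and cup_seat below 0.012 m and z of cup in the frame of carrier below 0.024 m and linear speed of carrier below 0.01 m/s and linear speed of cup below 0.02 m/s); the robot touches nothing.
It fails at once if more than 30 N between the carrier and the dock with its stop and latch (rammed against the stop, or the tooth forced on the deck) (contact force between carrier and dock above 30 N).
It fails at once if more than 25 N of the robot on the rocker (contact force between any of the arm, the fingers and rocker above 25 N).
It fails at once if the latch unit with its stop is shoved out of its setting (rocker pivot moved by more than 4 mm) (distance of rocker from where it was at the start of the episode above 0.004 m).
It fails at once if the cup tips (angle between cup's own z axis and vertical above 0.35 rad).
It fails at once if the dropper bottle, spare lid or timer is moved by more than 20 mm (distance of any of dropper, spare_lid, timer from where it was at the start of the episode above 0.02 m).
It also fails if it takes over 45 s, if anything falls off the work surface, if the arm or the gripper's body presses on something with over 40 N, if the wrist force passes 120 N, or if a joint passes its speed limit or range.

## Working session

There is one attempt and no reset: what is moved stays moved. The work goes in short steps, Python scripts to look and compute and a shell command to move; the robot and the scene stay as the last step left them, time stands still between calls to the robot, and variables do not carry over. Pictures are saved under pics/ and viewed, at most 10 in all, crops included, and the job is handed in when it is done.

```bash
mkdir -p pics
cat > h.py <<'E'
import numpy as np, cv2
from cell import robot, vision, ticket
def cam(n):
    p,d=vision.camera(n); i=vision.camera_info(n)
    return p,d,i
def rays(uv,i):
    K=np.array(i["intrinsics"]);k1=i["k1"]
    q=cv2.undistortPoints(np.float64(uv).reshape(-1,1,2),K,np.array([k1,0,0,0.])).reshape(-1,2)
    T=np.array(i["pose"]); d=np.c_[q[:,0],-q[:,1],-np.ones(len(q))]
    return T[:3,3], d@T[:3,:3].T
def onplane(uv,i,z):
    o,d=rays(uv,i); return o+d*((z-o[2])/d[:,2])[:,None]
def pts(uv,dep,i):
    uv=np.atleast_2d(uv); o,d=rays(uv,i); z=np.array([dep[int(v),int(u)] for u,v in uv]); return o+d*z[:,None]
E
python3 - <<'E'
from h import *
for n in("top","side"):
    p,d,i=cam(n); cv2.imwrite(f"pics/{n}0.png",p); np.save(n+"d.npy",d); print(n,i)
print(robot.get_obs())
E
```

```text
top {'intrinsics': array([[377.63897839,   0.        , 318.25205431],
       [  0.        , 377.63897839, 203.75010541],
       [  0.        ,   0.        ,   1.        ]]), 'k1': -0.022953554514793032, 'pose': array([[ 0.01606186,  0.99515894, -0.09695716,  0.44995553],
       [-0.99945205,  0.0187863 ,  0.02725218,  0.29219616],
       [ 0.02894172,  0.09646631,  0.99491539,  0.98323204],
       [ 0.        ,  0.        ,  0.        ,  1.        ]])}
side {'intrinsics': array([[425.40228499,   0.        , 318.012528  ],
       [  0.        , 425.40228499, 199.7817844 ],
       [  0.        ,   0.        ,   1.        ]]), 'k1': -0.018170307257561, 'pose': array([[ 0.89654703,  0.27546814, -0.34687277,  0.18194388],
       [-0.44286654,  0.57252481, -0.68998882, -0.35154109],
       [ 0.00852333,  0.77222577,  0.63529105,  0.63776917],
       [ 0.        ,  0.        ,  0.        ,  1.        ]])}
{'t': 0.1, 'joints': array([-1.39982422,  0.62922912,  0.03851001,  1.51821467, -0.02699101,
        0.99630238, -0.01999763]), 'qvel': array([ 0.00082317, -0.00092138,  0.00127714, -0.00188337, -0.00083883,
        0.00187968,  0.00090493]), 'effort': array([ 3.61266750e-03, -5.50795376e+01,  1.14807598e+00, -1.87117714e+01,
       -5.20082423e-02,  1.91727094e-02,  4.76963407e-05]), 'eef_pos': array([0.15240895, 0.63162742, 0.40387996]), 'eef_rot': array([-3.13995970e+00,  5.97161622e-05,  2.90477628e+00]), 'ft_force': array([-0.26264218, -1.40991321, -1.0844484 ]), 'wrist_torque': array([0.01290421, 0.02357279, 0.04607547]), 'grasp_force': 0.0, 'width': 0.09393547970546608}
```

View pics/top0.png

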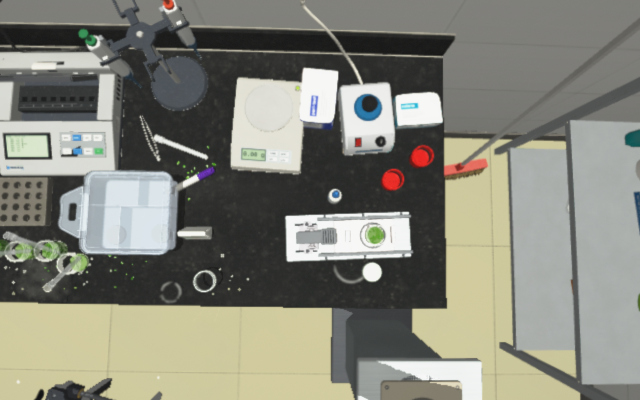

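View pics/side0.png

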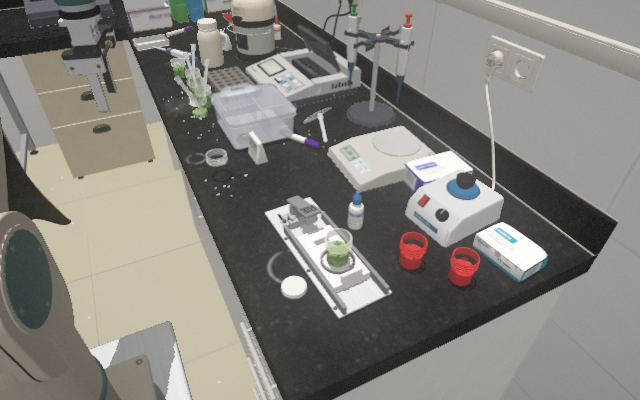

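Top view: the dock spans pixels (285–412, 212–261). The rocker is at its left end (~316,236), so dock +x runs towards world +y. The clear cup with green content is at (375,235), the lid at (372,272), the dropper at (335,196), and two red look-alike cups at (392,180) and (422,156). The side view shows the same layout, with the cup at (338,250).

Run:
```python
from h import *
t=cv2.imread("pics/top0.png");s=cv2.imread("pics/side0.png")
a=cv2.resize(t[203:269,272:422],None,fx=5.2,fy=5.2,interpolation=2)[:, :780]
b=cv2.resize(s[190:315,255:395],(int(140*2*1),250),interpolation=2)
cv2.imwrite("pics/c1.png",a)
cv2.imwrite("pics/c2.png",cv2.resize(s[190:315,255:395],None,fx=4.7,fy=4.7,interpolation=2))
it=vision.camera_info("top");d=np.load("topd.npy")
print(onplane([[285,216],[287,261],[410,213],[412,258]],it,.01).round(4))
P=pts([[290,240],[400,237],[345,237],[375,224],[375,235],[372,272],[335,196],[325,236],[316,236],[303,236],[407,237],[310,225],[350,217],[350,257],[200,232]],d,it);print(P.round(4))
```

```text
[[0.5115 0.3507 0.01  ]
 [0.3967 0.3428 0.01  ]
 [0.5251 0.026  0.01  ]
 [0.4089 0.0215 0.01  ]]
[[0.4501 0.3366 0.006 ]
 [0.4624 0.0527 0.0106]
 [0.46   0.1967 0.0247]
 [0.4915 0.1307 0.0826]
 [0.4656 0.1271 0.0626]
 [0.3717 0.1246 0.0071]
 [0.5573 0.2275 0.0815]
 [0.4611 0.2497 0.0707]
 [0.4608 0.2712 0.0636]
 [0.4604 0.3029 0.0537]
 [0.4626 0.0348 0.0121]
 [0.4888 0.286  0.0259]
 [0.5108 0.1848 0.0279]
 [0.4091 0.1817 0.0076]
 [0.4658 0.5526 0.0594]]
```

View pics/c1.png

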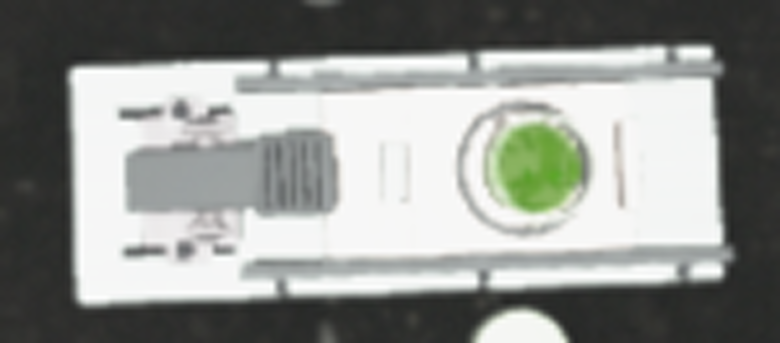

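View pics/c2.png

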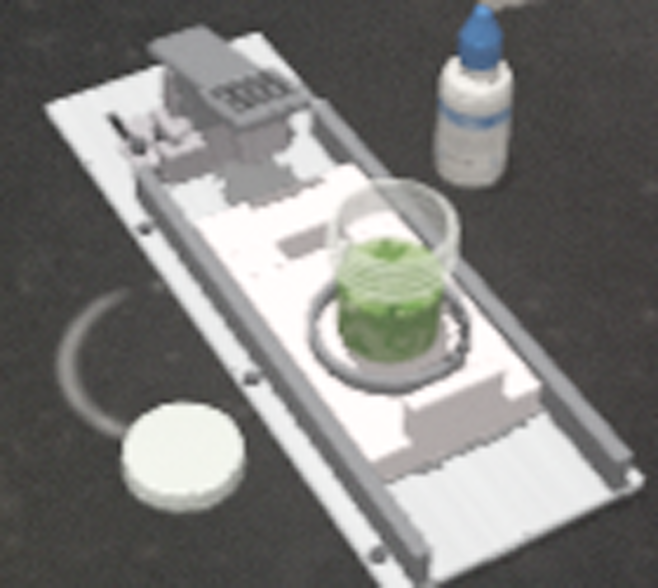

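Crop c1 shows the tab's rear edge at about top pixel (391.2,234.7), the catch slot at (348,236), and the carrier's leading edge at column 334. Crop c2 shows the tab's rear top edge centred at about side pixel (352,273). It also confirms that the clear cup with green content is in the seat, so it is the cup meant; the two red ones don't match.

Run:
```python
from h import *
it=vision.camera_info("top");si=vision.camera_info("side")
th=np.radians(92.3);ex=np.array([np.cos(th),np.sin(th)]);ey=np.array([-ex[1],ex[0]]);O=np.array([.461,.1745])
def f(P): return np.c_[(P[:,:2]-O)@ex,(P[:,:2]-O)@ey,P[:,2]].round(4)
def c1(u,v): return [u/5.2+272,v/5.2+203]
def c2(u,v): return [u/4.7+255,v/4.7+190]
print("top tab z48",f(onplane([c1(620,122),c1(620,208)],it,.048)))
print("top lead z28",f(onplane([c1(322,165)],it,.028)),"slot",f(onplane([c1(395,172)],it,.028)),"pad near",f(onplane([c1(337,172)],it,.08)),"ring",f(onplane([c1(524,168)],it,.036)))
print("side tab z48",f(onplane([c2(405,410),c2(505,375)],si,.048)))
print("side rear bottom z10",f(onplane([c2(385,480),c2(545,402)],si,.010)))
print("side base corners",f(onplane([c2(640,480),c2(45,107),c2(262,33)],si,.010)))
print("rail tops",f(onplane([c2(630,455),c2(420,550)],si,.03)))
```

```text
top tab z48 [[-0.0917 -0.023   0.048 ]
 [-0.0899  0.0179  0.048 ]]
top lead z28 [[ 0.0505 -0.0062  0.028 ]] slot [[ 0.015 -0.002  0.028]] pad near [[ 0.0473 -0.0022  0.08  ]] ring [[-0.0467 -0.0023  0.036 ]]
side tab z48 [[-0.0983  0.0203  0.048 ]
 [-0.1016 -0.023   0.048 ]]
side rear bottom z10 [[-0.0981  0.0274  0.01  ]
 [-0.0948 -0.0502  0.01  ]]
side base corners [[-0.1455 -0.0608  0.01  ]
 [ 0.1691  0.0575  0.01  ]
 [ 0.17   -0.0598  0.01  ]]
rail tops [[-0.1456 -0.053   0.03  ]
 [-0.145   0.041   0.03  ]]
```

```bash
python3 -m crank '[[0,-444,-492,0,74],[0,-444,-492,0,74],[0,-444,-492,0,74],[0,-444,-492,0,74],[0,-444,-492,0,74],[0,-444,-492,0,74],[0,-444,-492,0,74],[0,-444,-492,0,74],[0,-444,-492,0,74],[0,-444,-492,0,74],[0,-444,-492,0,74],[0,-444,-492,0,74]]'
```

```text
t: 1.1
eef_pos: [0.3913, 0.1907, 0.4046]
eef_rot: [-3.141, 0.0, 1.612]
ft_force: [-0.2, -0.0, 1.1]
width: 0.0174
grasp_force: 0.0
```

```bash
python3 -m crank '[[0,-144,71,0,0],[0,-144,71,0,0],[0,-144,71,0,0],[0,-144,71,0,0],[0,-144,71,110,0],[0,-144,71,110,0],[0,-144,71,110,0],[0,-144,71,110,0],[0,-144,71,110,0]]'
python3 - <<'E'
from h import *
o=robot.get_obs();print(o["eef_pos"],o["eef_rot"],o["ft_force"],o["width"])
for n in("top","side"):
    p,d,i=cam(n); cv2.imwrite(f"pics/{n}1.png",p)
s=cv2.imread("pics/side1.png");cv2.imwrite("pics/c3.png",cv2.resize(s[130:330,220:420],None,fx=3,fy=3,interpolation=2))
E
```

```text
t: 1.85
eef_pos: [0.4677, 0.0513, 0.2939]
eef_rot: [-3.138, 0.0, 1.613]
ft_force: [0.3, 0.2, -0.1]
width: 0.0005
grasp_force: 0.0
[0.46768254 0.05133888 0.29394593] [-3.13821252e+00  4.80991531e-04  1.61264768e+00] [ 0.29396424  0.15924536 -0.12775222] 0.0005399208467974125
```

View pics/c3.png

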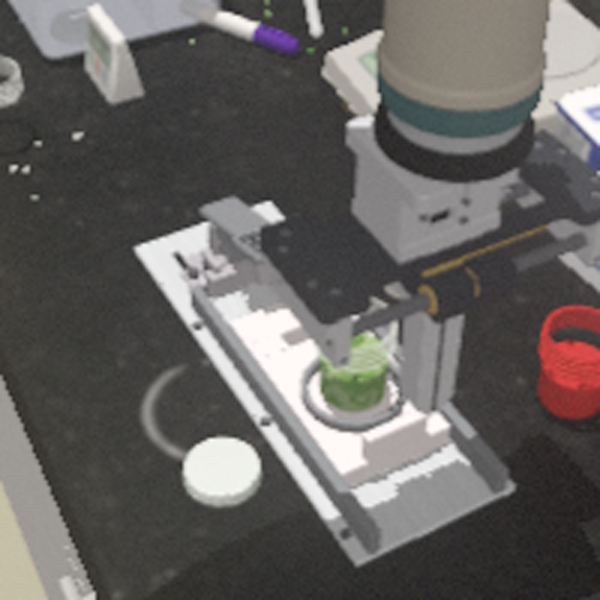

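The view shows the closed fingertips at crop (430,408), which is side pixel about (363,266). They hang above and behind the tab; the cup, lid and rocker are undisturbed.

```bash
python3 - <<'E'
from h import *
print(onplane([[363.3,266],[220+402/3,130+408/3],[220+458/3,130+395/3]],vision.camera_info("side"),.095))
E
python3 -m crank '[[0,0,0,35,0],[0,0,0,65,0],[0,0,0,65,0],[0,0,0,65,0]]'
```

```text
[[0.4692513  0.04664285 0.095     ]
 [0.4550795  0.05352242 0.095     ]
 [0.48875447 0.04808373 0.095     ]]
t: 2.28
eef_pos: [0.4683, 0.0517, 0.2305]
eef_rot: [-3.142, -0.0, 1.613]
ft_force: [-0.1, 1.5, -0.0]
width: 0.0008
grasp_force: 0.0
```

```bash
python3 -m crank '[[0,4,0,0,0],[0,8,0,0,0],[0,10,0,0,0],[0,12,0,0,0],[0,14,0,0,0],[0,16,0,0,0]]'; python3 -m crank '[[0,2,0,0,0],[0,4,0,0,0],[0,6,0,0,0],[0,8,0,0,0]]'
```

```text
t: 2.78
eef_pos: [0.4675, 0.0675, 0.2302]
eef_rot: [3.14, 0.001, 1.613]
ft_force: [-0.2, -5.3, 5.6]
width: 0.0001
grasp_force: 3.0
t: 3.12
eef_pos: [0.4673, 0.0735, 0.2301]
eef_rot: [3.14, 0.003, 1.611]
ft_force: [0.7, -5.9, 4.7]
width: 0.0006
grasp_force: 3.2
```

```bash
python3 -m crank '[[0,2,0,0,0],[0,4,0,0,0],[0,6,0,0,0],[0,8,0,0,0],[0,10,0,0,0]]'
python3 - <<'E'
from h import *
for n in("top","side"):
    p,d,i=cam(n); cv2.imwrite(f"pics/{n}2.png",p)
s=cv2.imread("pics/side2.png");cv2.imwrite("pics/c4.png",cv2.resize(s[170:330,240:410],None,fx=3.5,fy=3.5,interpolation=2))
E
```

```text
t: 3.53
eef_pos: [0.467, 0.0834, 0.2301]
eef_rot: [3.14, 0.003, 1.611]
ft_force: [-1.0, -6.6, 4.6]
width: 0.0003
grasp_force: 3.3
```

View pics/c4.png

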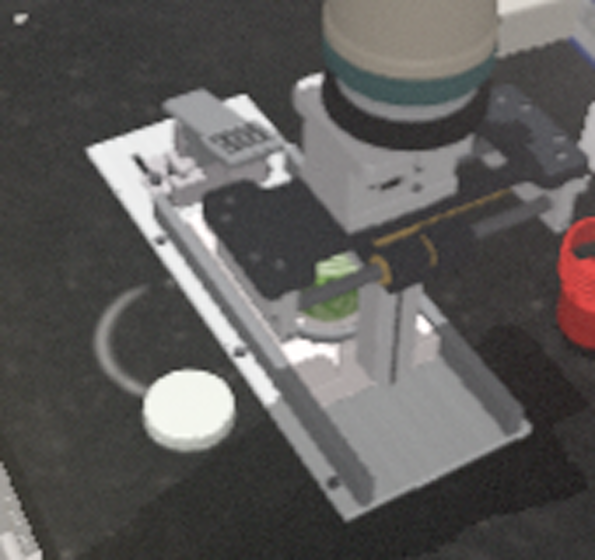

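The picture shows the fingers against the tab at crop (395,380). The carrier is moving, with the cup upright in its seat at crop (335,295). Drag is about 6 N, so I'll feel forward in small steps.

```bash
python3 -m crank '[[0,1.5,0,0,0],[0,3,0,0,0],[0,4.5,0,0,0],[0,6,0,0,0]]'
```

```text
t: 3.97
eef_pos: [0.4667, 0.0894, 0.2301]
eef_rot: [3.14, 0.003, 1.611]
ft_force: [-0.2, -6.4, 4.5]
width: 0.0008
grasp_force: 3.3
```

```bash
python3 -m crank '[[0,1,0,0,0],[0,2,0,0,0],[0,3,0,0,0]]'
```

```text
t: 4.22
eef_pos: [0.4666, 0.0923, 0.2301]
eef_rot: [3.14, 0.003, 1.611]
ft_force: [0.2, -6.6, 4.7]
width: 0.0005
grasp_force: 3.3
```

```bash
python3 -m crank '[[0,1,0,0,0],[0,2,0,0,0],[0,3,0,0,0]]'
```

```text
t: 4.47
eef_pos: [0.4664, 0.0953, 0.2301]
eef_rot: [3.14, 0.003, 1.611]
ft_force: [0.6, -6.7, 5.2]
width: 0.0007
grasp_force: 3.4
```

```bash
python3 -m crank '[[0,1,0,0,0],[0,2,0,0,0],[0,3,0,0,0],[0,4,0,0,0]]'
```

```text
t: 4.8
eef_pos: [0.4663, 0.0993, 0.2301]
eef_rot: [3.14, 0.003, 1.61]
ft_force: [0.2, -6.5, 4.9]
width: 0.0006
grasp_force: 3.4
```

```bash
python3 -m crank '[[0,0.7,0,0,0],[0,1.4,0,0,0],[0,2,0,0,0]]'
```

```text
t: 5.05
eef_pos: [0.4662, 0.1013, 0.2301]
eef_rot: [3.14, 0.003, 1.61]
ft_force: [0.2, -7.4, 5.3]
width: 0.0002
grasp_force: 3.4
```

```bash
python3 -m crank '[[0,0.7,0,0,0],[0,1.4,0,0,0],[0,2,0,0,0]]'
```

```text
t: 5.3
eef_pos: [0.4661, 0.1033, 0.2301]
eef_rot: [3.14, 0.003, 1.61]
ft_force: [-0.2, -6.5, 5.7]
width: 0.0004
grasp_force: 3.4
```

```bash
python3 -m crank '[[0,0.7,0,0,0],[0,1.4,0,0,0],[0,2,0,0,0]]'
```

```text
t: 5.55
eef_pos: [0.466, 0.1052, 0.2301]
eef_rot: [3.14, 0.003, 1.611]
ft_force: [0.3, -6.7, 5.2]
width: 0.0003
grasp_force: 3.4
```

```bash
python3 -m crank '[[0,0.5,0,0,0],[0,1,0,0,0],[0,1.5,0,0,0]]'
```

```text
t: 5.8
eef_pos: [0.4659, 0.1067, 0.2301]
eef_rot: [3.14, 0.003, 1.61]
ft_force: [-0.2, -7.3, 5.1]
width: 0.0002
grasp_force: 3.4
```

```bash
python3 -m crank '[[0,0.5,0,0,0],[0,1,0,0,0],[0,1.5,0,0,0]]'
```

```text
t: 6.05
eef_pos: [0.4659, 0.1082, 0.2301]
eef_rot: [3.14, 0.003, 1.61]
ft_force: [0.3, -6.4, 4.8]
width: 0.0002
grasp_force: 3.5
```

```bash
python3 -m crank '[[0,0.5,0,0,0],[0,1,0,0,0],[0,1.5,0,0,0]]'
```

```text
t: 6.3
eef_pos: [0.4658, 0.1096, 0.2301]
eef_rot: [3.14, 0.003, 1.61]
ft_force: [-0.5, -9.2, 6.3]
width: 0.0004
grasp_force: 4.5
```

```bash
python3 -m crank '[[0,0.5,0,0,0],[0,1,0,0,0],[0,1.5,0,0,0]]'
```

```text
t: 6.55
eef_pos: [0.4657, 0.11, 0.2301]
eef_rot: [3.14, 0.005, 1.609]
ft_force: [-0.6, -12.0, 5.5]
width: 0.0008
grasp_force: 5.7
```

Force has risen from 6.5 N to 12 N and the tool has stopped advancing, so the carrier is home. I'll back off, lift clear and check.

```bash
python3 -m crank '[[0,-3,0,0,0],[0,-14,0,0,0],[0,-25,0,0,0],[0,-25,0,-35,0],[0,-25,0,-75,0],[0,-25,0,-100,0],[0,-25,0,-100,0]]'
python3 - <<'E'
from h import *
for n in("top","side"):
    p,d,i=cam(n); cv2.imwrite(f"pics/{n}3.png",p)
s=cv2.imread("pics/side3.png");cv2.imwrite("pics/c5.png",cv2.resize(s[170:330,240:410],None,fx=3.5,fy=3.5,interpolation=2))
E
```

```text
t: 7.13
eef_pos: [0.468, 0.0887, 0.3338]
eef_rot: [3.134, -0.002, 1.613]
ft_force: [1.1, 0.4, 0.5]
width: 0.0007
grasp_force: 0.0
```

View pics/c5.png

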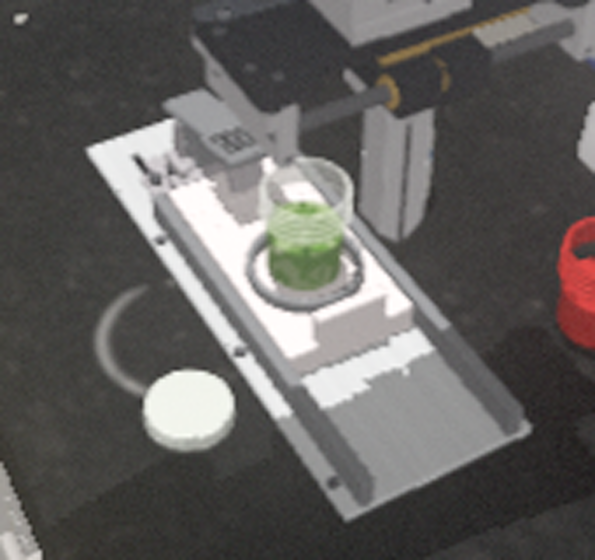

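The picture shows the carrier home under the rocker, the cup upright in its seat at crop (305,235), the rocker still up at (230,135), and the lid unmoved. Next I move above the rocker's near pad.

```bash
python3 -m crank '[[0,35,0,0,0],[0,70,0,0,0],[0,105,0,0,0],[0,135,0,0,0],[0,150,0,0,0],[0,150,0,20,0],[0,150,0,40,0],[0,150,0,45,0],[0,150,0,45,0],[0,150,0,45,0]]'
python3 - <<'E'
from h import *
for n in("top","side"):
    p,d,i=cam(n); cv2.imwrite(f"pics/{n}4.png",p)
s=cv2.imread("pics/side4.png");cv2.imwrite("pics/c6.png",cv2.resize(s[150:300,230:380],None,fx=3.8,fy=3.8,interpolation=2))
E
```

```text
t: 8.07
eef_pos: [0.46, 0.238, 0.284]
eef_rot: [-3.14, 0.001, 1.612]
ft_force: [0.6, 0.2, 0.5]
width: 0.0004
grasp_force: 0.0
```

View pics/c6.png

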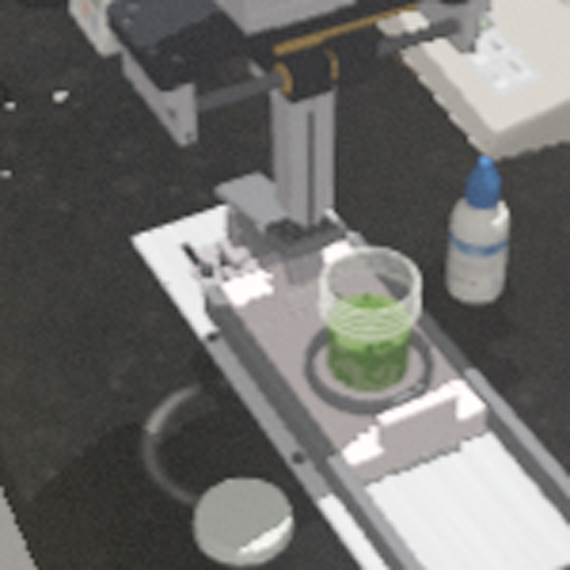

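The fingertips hang just above the ribbed pad, at crop (305,228), in line with it. The dropper and cup are clear. Now I press down gently.

```bash
python3 -m crank '[[0,0,0,3,0],[0,0,0,6,0],[0,0,0,8,0],[0,0,0,10,0],[0,0,0,12,0],[0,0,0,14,0]]'
```

```text
t: 8.67
eef_pos: [0.4605, 0.2366, 0.2715]
eef_rot: [3.141, 0.002, 1.612]
ft_force: [-1.1, -5.8, 12.1]
width: 0.0006
grasp_force: 5.3
```

```bash
python3 -m crank '[[0,0,0,1,0],[0,0,0,2,0],[0,0,0,3,0],[0,0,0,4,0]]'
```

```text
t: 9.0
eef_pos: [0.4608, 0.2365, 0.2675]
eef_rot: [3.14, 0.002, 1.611]
ft_force: [-0.2, -5.6, 9.4]
width: 0.0005
grasp_force: 4.5
```

Force is 12 N and falling as the rocker approaches its centre, as described, so I continue.

```bash
python3 -m crank '[[0,0,0,1.5,0],[0,0,0,3,0],[0,0,0,4.5,0],[0,0,0,6,0]]'
```

```text
t: 9.33
eef_pos: [0.4609, 0.2369, 0.2612]
eef_rot: [3.14, 0.001, 1.612]
ft_force: [1.0, -2.8, 4.0]
width: 0.0004
grasp_force: 1.9
```

```bash
python3 -m crank '[[0,0,0,1,0],[0,0,0,2,0],[0,0,0,3,0],[0,0,0,4,0],[0,0,0,4,0]]'
```

```text
t: 9.75
eef_pos: [0.4598, 0.2388, 0.2563]
eef_rot: [-3.141, -0.0, 1.614]
ft_force: [-0.2, -0.1, 0.4]
width: 0.0008
grasp_force: 0.0
```

Force is now zero, so it has snapped. I'll lift clear and inspect.

```bash
python3 -m crank '[[0,0,0,-20,0],[0,0,0,-60,0],[0,0,0,-100,0],[0,80,0,-130,0],[0,120,0,-130,0],[0,160,0,-130,0],[0,200,0,-130,0],[0,200,0,-130,0],[0,200,0,-130,0]]'
python3 - <<'E'
from h import *
for n in("top","side"):
    p,d,i=cam(n); cv2.imwrite(f"pics/{n}5.png",p)
    if n=="top": dt=d;it=i
s=cv2.imread("pics/side5.png");t=cv2.imread("pics/top5.png")
a=cv2.resize(s[180:315,255:395],None,fx=3.5,fy=3.5,interpolation=2)
cv2.imwrite("pics/c7.png",a)
print(pts([[u,236] for u in (303,310,316,320,325,330,333)],dt,it).round(4))
E
```

```text
t: 10.5
eef_pos: [0.4482, 0.4474, 0.386]
eef_rot: [-3.141, -0.006, 1.625]
ft_force: [0.6, 0.8, 0.1]
width: 0.0005
grasp_force: 0.0
[[0.4603 0.3027 0.0652]
 [0.4606 0.2858 0.0619]
 [0.4609 0.2711 0.0588]
 [0.4611 0.2612 0.0558]
 [0.4613 0.2487 0.0504]
 [0.4616 0.2362 0.0472]
 [0.4618 0.2284 0.0421]]
```

View pics/c7.png

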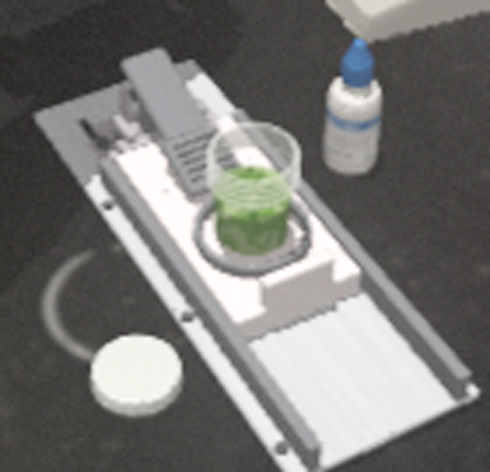

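The rocker is down over the slot at crop (205,160). Pad height is about 47 mm (46 mm expected when latched) and the slope is about 0.3 rad. The cup stands in its seat at (255,190), and the lid and dropper haven't moved.

```bash
python3 -c "
from cell import ticket
print(ticket.hand_in())"
```

```text
the job is handed in; nothing more can be done
None
```

I slid the carrier home against the stop and snapped the rocker over; the camera shows it latched with the cup upright in its seat, and I've handed the job in (no verdict came back).

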